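# Let the large ball out with the lever

## Robot

A 6-joint arm with a two-finger parallel gripper is mounted at the origin on a cart in front of the work surface, level with it; the furniture and walls round the work are solid. World frame = base frame: x ahead of the robot, y to its left, z up, the work surface at z = 0. Lengths are in m, angles in rad, forces in N, time in s.
With the tool pointing down it reaches from about 0.375 to 0.925 m from the base axis. Payload 5.7 kg.
Tool frame: the origin (TCP) lies midway between the tips of the shut fingers; the grasp point (between the pads) lies 19 mm behind it; z points along the fingers, y is the direction in which the jaws open and shut (so a half turn about z gives the same grasp; the last joint's range is limited). The gripper opens to 88 mm and grips with 3 to 60 N. Pads are 20 mm wide; open, the fingers measure 115 mm over their backs; the gripper's body (75 mm by 178 mm) begins 61 mm behind the grasp point.
Start: joints at [1.13, 0.359, 1.51, -0, 1.272, -0.115], TCP at [0.192, 0.568, 0.223] pointing down, gripper open.
Joint ranges: [-2.97, 2.97], [-1.01, 2.36], [0.21, 2.38], [-0.96, 4.11], [0.2, 2.71], [-2.98, 2.98]. Speed limits (rad/s): [2.39, 2.39, 3.14, 3.14, 3.14, 3.14].

## Interface

Orientations are given as a unit quaternion [x, y, z, w].
In Python, from bench import monitor, viewer, manip gives the robot as it stands. The module is installed in compiled form; this text tells all that it offers.
- The arm moves only by the tool drive_tool, never from a script. Its argument "deltas" is a list of rows, each an object of numbers: "wx", "wy", "wz": the turn, a rotation vector about the world's x, y, z in rad; "tx", "ty", "tz": the shift along the world's x, y, z in m; "gripper": the opening, from 0 (shut) to 1 (fully open). A call has 1 to 20 rows; each row is the pose to reach, as a shift and turn from the pose measured when the call began; what a row does not reach only later rows make up. A row lasts 1/10 s, in which the tool goes at most 50 mm and 8.59 degrees, less where a joint would pass 70% of its speed; a pose out of reach is approached as far as the arm can. A call with a gripper value outside its range is refused whole. The fingers move at their own pace and stop on an object; the grip force is fixed at half the most. Time passes only in rows, so rows that repeat a pose let the fingers close. It gives the time, the measured TCP pose, the force and the opening at its end, in the units of the state.
- monitor.observe(): the state, without advancing time (a new reading comes with each control period).
- viewer.grab_frame(name): name is "scene" or "top" or "wrist"; returns a dict with "image" (480x640x3 uint8, red, green, blue), "fx", "fy", "cx", "cy" (pixels), "R" (3x3) and "t" (3): a world point X has camera coordinates R X + t; the wrist camera has in their place "tool_from_camera" (4x4, takes a point from camera to tool coordinates, whose origin is the TCP and whose axes are the flange's). Camera axes: x right, y down, z forward; pixel columns grow to the right and rows downward; lengths in m; the calibration is good to about 2 mm. A picture is of the moment at which its call begins: read the wrist's pose just before it. There is no depth.
- manip.sign_off(): hands the job in, once; it reports no verdict.
The state is a dict: "time": time; "q": joint angles; "qd": joint speeds; "tau": joint torques, N m; "tool_pos": TCP position; "tool_rot": TCP orientation; "force": force on the tool from outside, world axes, zero at the start; "moment": the same for the moment, N m; "gripper_width": finger opening in m.
Only numpy, scipy, OpenCV 4.12 (cv2) and the standard library are available. Lean on these libraries where they do the work, as an engineer would, in place of code of your own. Each camera call takes 0.05 s, during which the arm holds its last target.

## Task

A large and a small steel ball each wait behind a barred flap of the ball dispenser. With the fingertips press down the long end of the lever on the large ball's side until its flap lifts and the large ball rolls out into the catch lane in front, then ease the lever back up so that the flap shuts without slamming. Keep the small ball shut in, touch neither ball, lift nothing: leave both levers resting in their forks and do not disturb the things standing around.

Things in the scene. Friction and masses are not known exactly. Their poses are not given: they have to be found in the camera images.
- dispenser: grey stand fixed to the worktop, 98 mm high, a lever at each side. Origin on the worktop under the flaps' hinge line; x to its closed back, y to its left seen from the levers' long ends, z up. Bays centred at y = +28 mm (left) and -28 mm (right), black rubber floors sloping to the front; before each flap an open catch lane, x = -58 to -142 mm, rim 36 mm high
- big_ball_center (a point): centre of the larger bright steel ball, 34 mm in diameter, 0.16 kg, waiting behind the flap of one of the bays
- small_ball_center (a point): centre of the smaller bright steel ball, 25 mm in diameter, waiting behind the flap of the other bay
- lever_left: the left lever, a loose steel bar 225 x 14 x 8 mm whose cross pin merely rests in an open fork at y = +85 mm of the dispenser, 81 mm up. Origin at the pin; x, y, z parallel to the dispenser's at rest. The long end (150 mm) reaches to -x and stands up by 15 degrees at rest; the short end lies under the ear of the left flap. Pressing the long end down, by up to 0.55 rad, where the bar meets a stop, raises that flap
- lever_left_pad (a point): centre of the top of the round black rubber pad (32 mm across) at the long end of the left lever, about 128 mm above the worktop at rest. It goes down about 80 mm to the stop, which is hard; 70 mm are plenty to free the ball. Needs about 4 N at first, 8 N near the stop; released, the flap's weight sends it up again at once
- flap_left (a joint): angle of the heavy steel flap (two bars and a weight across its lower edge; it hangs leaning forward from a hinge 90 mm up) of the left bay: 0 shut, about 0.6 rad with its lever at the stop; the larger ball gets out from about 0.45 rad
- lever_right: the right lever, a loose steel bar 225 x 14 x 8 mm whose cross pin merely rests in an open fork at y = -85 mm of the dispenser, 81 mm up. Origin at the pin; x, y, z parallel to the dispenser's at rest. The long end (150 mm) reaches to -x and stands up by 15 degrees at rest; the short end lies under the ear of the right flap. Pressing the long end down, by up to 0.55 rad, where the bar meets a stop, raises that flap
- lever_right_pad (a point): centre of the top of the round black rubber pad (32 mm across) at the long end of the right lever, about 128 mm above the worktop at rest. It goes down about 80 mm to the stop, which is hard; 70 mm are plenty to free the ball. Needs about 4 N at first, 8 N near the stop; released, the flap's weight sends it up again at once
- flap_right (a joint): angle of the heavy steel flap (two bars and a weight across its lower edge; it hangs leaning forward from a hinge 90 mm up) of the right bay: 0 shut, about 0.6 rad with its lever at the stop; the larger ball gets out from about 0.45 rad
- sample_tin: round sample tin with a white lid, 54 mm across, 58 mm high, between the levers in front of the dispenser; origin at the centre of its underside; to be left alone
- mortar_cube: grey mortar cube, 40 mm, to the left of the left lever; origin at the centre of its underside; to be left alone
- stopwatch_b: black stopwatch, 71 x 60 x 19 mm, lying in front of the dispenser; origin at the centre of its underside; to be left alone
- crucible: white crucible, 44 mm across, 37 mm high, to the left of the dispenser; origin at the centre of its underside; to be left alone
- spanner: open-ended spanner, 170 x 33 x 6 mm, lying on the worktop to the left of the dispenser; origin at the centre of its underside; to be left alone
- big_ball: the larger steel ball itself; origin at the lowest point of the ball at the start, so use the centre point above
- small_ball: the smaller steel ball itself; origin at the lowest point of the ball at the start, so use the centre point above

How it is judged:
By the outcome, as a careful person would: the job done as asked, in the order asked, and still so for the second after the job is handed in, with the robot touching nothing.
It also fails if it takes over 35 s, if anything falls off the work surface, if the arm or the gripper's body presses on something with over 40 N, if the wrist force passes 120 N, or if a joint passes its speed limit or range.

## Working session

There is one attempt and no reset: what is moved stays moved. The work goes in short steps, Python scripts to look and compute and a tool call to move; the robot and the scene stay as the last step left them, time stands still between calls to the robot, and variables do not carry over. Pictures are saved under pics/ and viewed, and the job is handed in when it is done.

Besides the shell and the picture viewer there is one more tool, called after "Call:" as name([rows], argument=value, ...), one row to a line, values as JSON. drive_tool: Moves the arm, as the interface text tells. Its arguments: {"type":"object","properties":{"deltas":{"type":"array"}},"required":["deltas"]}

```bash
mkdir -p pics; python3 - <<'E'
from bench import monitor, viewer
import cv2
s=monitor.observe(); print(s)
for n in("scene","top"):
    f=viewer.grab_frame(n); cv2.imwrite(f"pics/{n}0.png",f["image"][:,:,::-1]); print(n,f["fx"],f["fy"],f["cx"],f["cy"],f["R"],f["t"])
E
```

```text
{'time': 0.0, 'q': array([ 1.12991304e+00,  3.59479440e-01,  1.51142838e+00,  9.43999501e-06,
        1.27246633e+00, -1.15096602e-01]), 'qd': array([ 0.00039399, -0.00056279, -0.00095728,  0.00081285, -0.00175621,
       -0.00158972]), 'tau': array([-1.43471858e-03, -5.15367079e+01, -2.70730519e+01,  6.72656740e-02,
        3.50987061e-02, -1.32992045e-04]), 'tool_pos': array([0.19174332, 0.56782162, 0.22182634]), 'tool_rot': array([ 1.62175232e-01,  9.86761572e-01, -8.55310481e-04, -2.48778261e-04]), 'force': array([0.67120248, 0.84276855, 1.04487717]), 'moment': array([-0.03101466,  0.03078719,  0.04794723]), 'gripper_width': 0.0879172728728557}
scene 555.9684556719579 555.9684556719579 311.72923520962155 243.05849840829197 [[-0.99898093 -0.0424647  -0.0152921 ]
 [-0.02054369  0.72949215 -0.6836806 ]
 [ 0.04018776 -0.68266973 -0.72962113]] [0.60349775 0.05839534 1.07183524]
top 534.9239549081789 534.9239549081789 319.6013910747758 242.42977526820235 [[ 1.73398660e-02 -9.99847293e-01  2.17265900e-03]
 [-9.94217535e-01 -1.74724685e-02 -1.05953790e-01]
 [ 1.05975572e-01 -3.22871151e-04 -9.94368681e-01]] [0.04835549 0.59744448 1.16929108]
```

View pics/scene0.png

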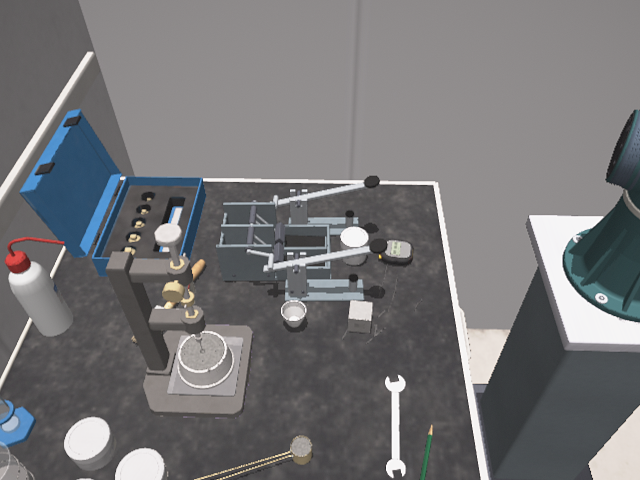

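View pics/top0.png

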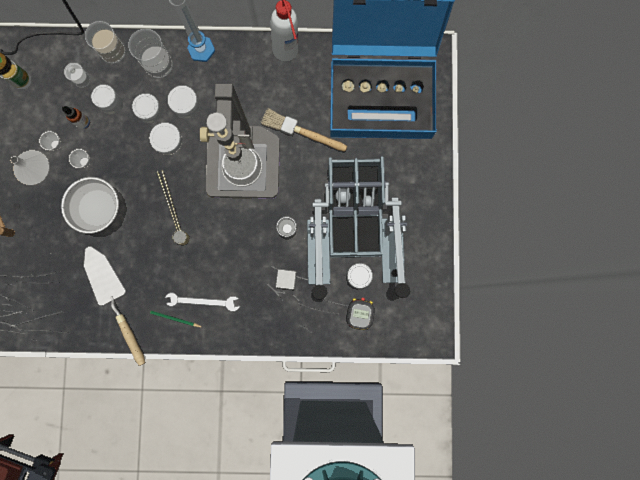

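```bash
python3 - <<'E'
import cv2
a=cv2.imread("pics/top0.png")[145:335,260:430]; cv2.imwrite("pics/topz.png",cv2.resize(a,None,fx=3.1,fy=3.1,interpolation=cv2.INTER_CUBIC))
a=cv2.imread("pics/scene0.png")[165:345,205:425]; cv2.imwrite("pics/scenez.png",cv2.resize(a,None,fx=3.3,fy=3.3,interpolation=cv2.INTER_CUBIC))
E
```

```text
(no output)
```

View pics/topz.png

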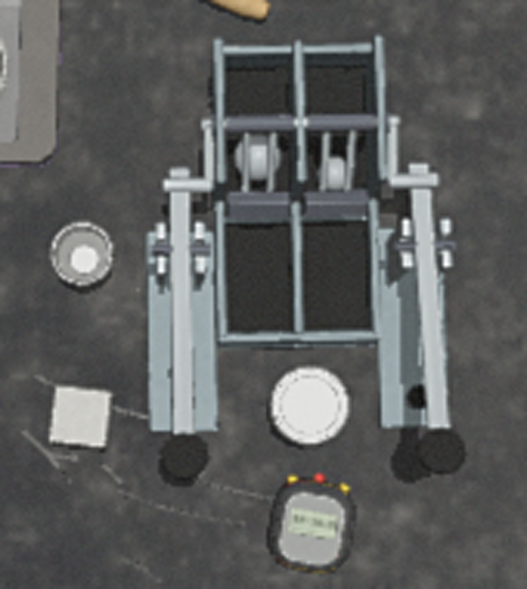

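View pics/scenez.png

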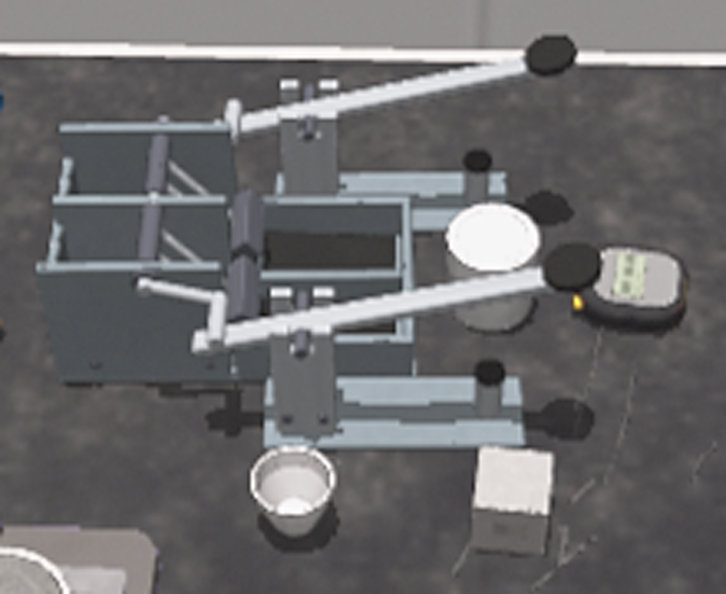

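```bash
cat > h.py <<'E'
import numpy as np,cv2
from bench import monitor, viewer
def P(f):
    K=np.array([[f["fx"],0,f["cx"]],[0,f["fy"],f["cy"]],[0,0,1]]); return K@np.c_[np.array(f["R"]),np.array(f["t"])]
def tri(Ps,uv):
    A=[]
    for p,(u,v) in zip(Ps,uv): A+= [u*p[2]-p[0],v*p[2]-p[1]]
    X=np.linalg.svd(np.array(A))[2][-1]; X=X[:3]/X[3]
    e=[np.round((p@np.r_[X,1])[:2]/(p@np.r_[X,1])[2]-uvi,1) for p,uvi in zip(Ps,uv)]
    return X.round(4),e
def onz(p,u,v,z):
    M=np.array([u*p[2]-p[0],v*p[2]-p[1]]); return np.linalg.solve(M[:,:2],-(M[:,2]*z+M[:,3])).round(4)
T=lambda x,y:(260+x/3.1-.5+.16,145+y/3.1-.34)
S=lambda x,y:(205+x/3.3-.35,165+y/3.3-.35)
E
python3 - <<'E'
from h import *
t=P(viewer.grab_frame("top"));s=P(viewer.grab_frame("scene"))
for n,a,b in [("padL",(183,458),(572,266)),("padR",(441,451),(551,55)),("tin lid",(310,405),(493,238)),
  ("laneL frontcorner",(222,338),(410,337)),("divider front",(299,338),(411,272)),("laneR",(378,335),(407,202)),("backL",(219,46),(43,267)),("backR",(379,43),(63,127))]:
    print(n,*tri([t,s],[T(*a),S(*b)]))
for n,a,z in [("padL",(183,458),.125),("padR",(441,451),.125),("tinlid",(310,405),.058),("ballL",(258,158),.05),("ballR",(336,170),.05),("cube",(80,414),.04),("sw",(314,524),.019),("laneL",(222,338),.036),("laneR",(378,335),.036),("backL",(219,46),.098),("backR",(379,43),.098),
 ("pinL",(181,247),.081),("pinR",(427,244),.081)]:
    print(n,onz(t,*T(*a),z))
E
```

```text
padL [0.4845 0.0588 0.1278] [array([ 0.1, -0.5]), array([0.5, 0.1])]
padR [ 0.491  -0.1115  0.1264] [array([-0.,  0.]), array([-0., -0.])]
tin lid [ 0.523  -0.03    0.0555] [array([-0. ,  0.1]), array([-0.1, -0. ])]
laneL frontcorner [0.5704 0.0324 0.0378] [array([-0. ,  0.3]), array([-0.3, -0. ])]
divider front [ 0.5714 -0.0233  0.0321] [array([-0.1,  0.5]), array([-0.5, -0.1])]
laneR [ 0.5748 -0.0802  0.0336] [array([-0. ,  0.3]), array([-0.4, -0.1])]
backL [0.7706 0.0388 0.0969] [array([-0. , -0.3]), array([0.3, 0.1])]
backR [ 0.7755 -0.0724  0.098 ] [array([-0. , -0.8]), array([0.8, 0.1])]
padL [0.4836 0.0589]
padR [ 0.4911 -0.1117]
tinlid [ 0.5231 -0.0298]
ballL [0.7005 0.0086]
ballR [ 0.6927 -0.0476]
cube [0.5147 0.1329]
sw [ 0.4392 -0.0365]
laneL [0.5712 0.0323]
laneR [ 0.5754 -0.08  ]
backL [0.7696 0.0388]
backR [ 0.7738 -0.0724]
pinL [0.6305 0.0628]
pinR [ 0.6356 -0.1086]
```

Call:
drive_tool([
  {"tx":0.02,"ty":-0.036,"tz":0.02,"wz":0.05,"gripper":0},
  {"tx":0.04,"ty":-0.073,"tz":0.04,"wz":0.1,"gripper":0},
  {"tx":0.06,"ty":-0.109,"tz":0.05,"wz":0.15,"gripper":0},
  {"tx":0.08,"ty":-0.145,"tz":0.06,"wz":0.2,"gripper":0},
  {"tx":0.1,"ty":-0.181,"tz":0.06,"wz":0.25,"gripper":0},
  {"tx":0.12,"ty":-0.218,"tz":0.06,"wz":0.3,"gripper":0},
  {"tx":0.14,"ty":-0.254,"tz":0.06,"wz":0.36,"gripper":0},
  {"tx":0.16,"ty":-0.29,"tz":0.06,"wz":0.36,"gripper":0},
  {"tx":0.18,"ty":-0.327,"tz":0.06,"wz":0.36,"gripper":0},
  {"tx":0.2,"ty":-0.363,"tz":0.06,"wz":0.36,"gripper":0},
  {"tx":0.22,"ty":-0.4,"tz":0.06,"wz":0.36,"gripper":0},
  {"tx":0.24,"ty":-0.436,"tz":0.06,"wz":0.36,"gripper":0},
  {"tx":0.26,"ty":-0.472,"tz":0.06,"wz":0.36,"gripper":0},
  {"tx":0.28,"ty":-0.508,"tz":0.06,"wz":0.36,"gripper":0},
  {"tx":0.29,"ty":-0.509,"tz":0.06,"wz":0.36,"gripper":0},
  {"tx":0.29,"ty":-0.509,"tz":0.06,"wz":0.36,"gripper":0},
])

```text
validation failed for argument at $.de...
```

```bash
python3 - <<'E'
from h import *
s=monitor.observe(); print(s["time"],s["tool_pos"],s["tool_rot"],s["force"],s["gripper_width"])
f=viewer.grab_frame("wrist"); cv2.imwrite("pics/w1.png",f["image"][:,:,::-1]); print(f["fx"],f["cx"],f["cy"],f["tool_from_camera"])
E
```

```text
0.2 [0.19186428 0.56803498 0.22210983] [ 1.62178543e-01  9.86761247e-01 -5.77192769e-04 -1.65963377e-04] [-0.49694902 -0.97483092 -0.43462199] 0.08775750906966737
331.8712572739676 311.3466115851402 233.86568862245923 [[-9.00032487e-04 -9.65877144e-01 -2.58999099e-01  7.10193877e-02]
 [ 9.99999507e-01 -9.78236965e-04  1.73068872e-04  9.48674716e-04]
 [-4.20525760e-04 -2.58998815e-01  9.65877548e-01 -1.62468759e-01]
 [ 0.00000000e+00  0.00000000e+00  0.00000000e+00  1.00000000e+00]]
```

View pics/w1.png

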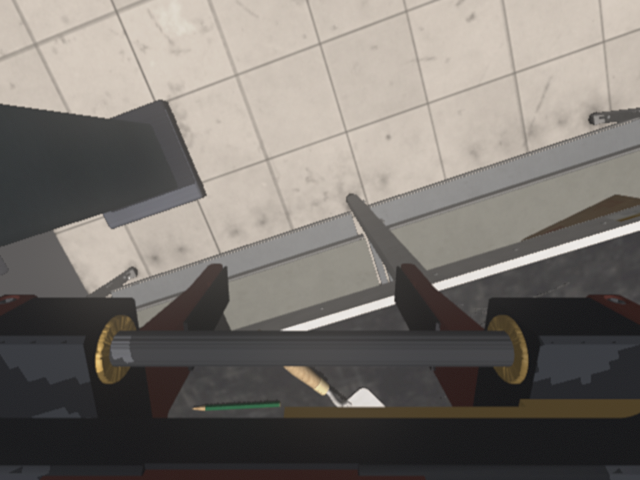

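```bash
python3 - <<'E'
import cv2
a=cv2.imread("pics/top0.png")[178:220,325:390]; cv2.imwrite("pics/topzz.png",cv2.resize(a,None,fx=12,fy=12,interpolation=cv2.INTER_CUBIC))
E
```

```text
(no output)
```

View pics/topzz.png

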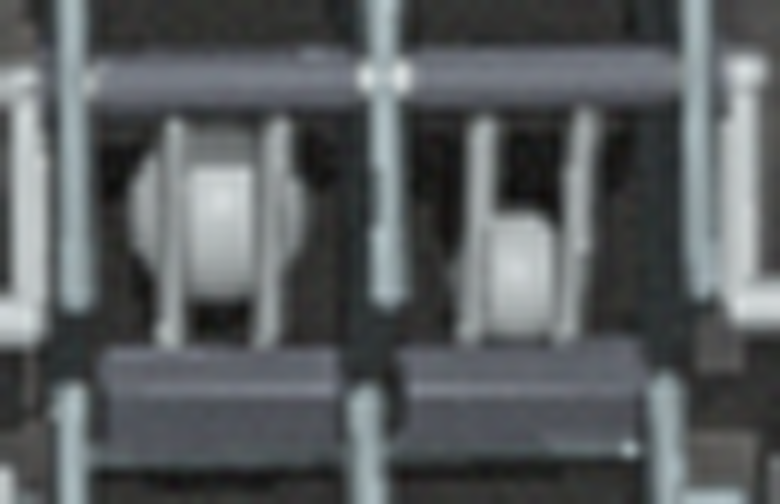

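Call:
drive_tool([
  {"wx":0,"wy":0,"wz":0.05,"tx":0.02,"ty":-0.036,"tz":0.02,"gripper":0},
  {"wx":0,"wy":0,"wz":0.1,"tx":0.04,"ty":-0.073,"tz":0.04,"gripper":0},
  {"wx":0,"wy":0,"wz":0.15,"tx":0.06,"ty":-0.109,"tz":0.05,"gripper":0},
  {"wx":0,"wy":0,"wz":0.2,"tx":0.08,"ty":-0.145,"tz":0.06,"gripper":0},
  {"wx":0,"wy":0,"wz":0.25,"tx":0.1,"ty":-0.181,"tz":0.06,"gripper":0},
  {"wx":0,"wy":0,"wz":0.3,"tx":0.12,"ty":-0.218,"tz":0.06,"gripper":0},
  {"wx":0,"wy":0,"wz":0.36,"tx":0.14,"ty":-0.254,"tz":0.06,"gripper":0},
  {"wx":0,"wy":0,"wz":0.36,"tx":0.16,"ty":-0.29,"tz":0.06,"gripper":0},
  {"wx":0,"wy":0,"wz":0.36,"tx":0.18,"ty":-0.327,"tz":0.06,"gripper":0},
  {"wx":0,"wy":0,"wz":0.36,"tx":0.2,"ty":-0.363,"tz":0.06,"gripper":0},
  {"wx":0,"wy":0,"wz":0.36,"tx":0.22,"ty":-0.4,"tz":0.06,"gripper":0},
  {"wx":0,"wy":0,"wz":0.36,"tx":0.24,"ty":-0.436,"tz":0.06,"gripper":0},
  {"wx":0,"wy":0,"wz":0.36,"tx":0.26,"ty":-0.472,"tz":0.06,"gripper":0},
  {"wx":0,"wy":0,"wz":0.36,"tx":0.28,"ty":-0.508,"tz":0.06,"gripper":0},
  {"wx":0,"wy":0,"wz":0.36,"tx":0.29,"ty":-0.509,"tz":0.06,"gripper":0},
  {"wx":0,"wy":0,"wz":0.36,"tx":0.29,"ty":-0.509,"tz":0.06,"gripper":0},
])

```text
time: 1.85
tool_pos: [0.483, 0.0585, 0.2821]
tool_rot: [-0.016, 1.0, -0.0, 0.0]
force: [-0.8, 0.1, -0.4]
gripper_width: 0.0003
```

Call:
drive_tool([
  {"wx":0,"wy":0,"wz":0,"tx":0,"ty":0,"tz":-0.02,"gripper":0},
  {"wx":0,"wy":0,"wz":0,"tx":0,"ty":0,"tz":-0.05,"gripper":0},
  {"wx":0,"wy":0,"wz":0,"tx":0,"ty":0,"tz":-0.08,"gripper":0},
  {"wx":0,"wy":0,"wz":0,"tx":0,"ty":0,"tz":-0.11,"gripper":0},
  {"wx":0,"wy":0,"wz":0,"tx":0,"ty":0,"tz":-0.13,"gripper":0},
  {"wx":0,"wy":0,"wz":0,"tx":0,"ty":0,"tz":-0.138,"gripper":0},
  {"wx":0,"wy":0,"wz":0,"tx":0,"ty":0,"tz":-0.142,"gripper":0},
  {"wx":0,"wy":0,"wz":0,"tx":0,"ty":0,"tz":-0.142,"gripper":0},
])

```text
time: 2.65
tool_pos: [0.483, 0.0591, 0.1404]
tool_rot: [-0.016, 1.0, -0.0, 0.0]
force: [0.8, -0.7, 0.4]
gripper_width: 0.0003
```

```bash
python3 - <<'E'
from h import *
s=monitor.observe(); print(s["time"],s["tool_pos"],s["force"])
a=viewer.grab_frame("top")["image"][145:335,260:430,::-1]; b=viewer.grab_frame("scene")["image"][165:345,205:425,::-1]
a=cv2.resize(a,(403,450),interpolation=2); b=cv2.resize(b,(395,323),interpolation=2)
o=np.zeros((450,798,3),np.uint8); o[:,:403]=a; o[:323,403:]=b; cv2.imwrite("pics/c1.png",o)
E
```

```text
2.65 [0.48302688 0.05912736 0.14043998] [ 0.78181776 -0.68071621  0.35588479]
```

View pics/c1.png

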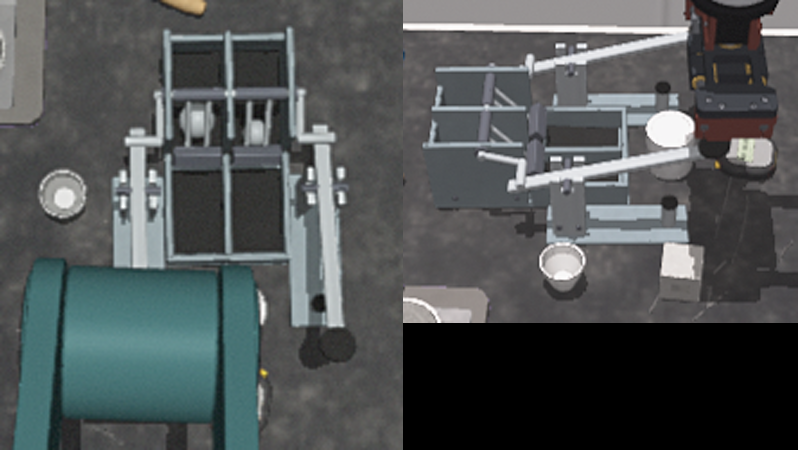

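Call:
drive_tool([
  {"wx":0,"wy":0,"wz":0,"tx":0,"ty":0,"tz":-0.005,"gripper":0},
  {"wx":0,"wy":0,"wz":0,"tx":0,"ty":0,"tz":-0.009,"gripper":0},
  {"wx":0,"wy":0,"wz":0,"tx":-0.001,"ty":0,"tz":-0.013,"gripper":0},
  {"wx":0,"wy":0,"wz":0,"tx":-0.002,"ty":0,"tz":-0.017,"gripper":0},
  {"wx":0,"wy":0,"wz":0,"tx":-0.003,"ty":0,"tz":-0.021,"gripper":0},
  {"wx":0,"wy":0,"wz":0,"tx":-0.004,"ty":0,"tz":-0.025,"gripper":0},
  {"wx":0,"wy":0,"wz":0,"tx":-0.005,"ty":0,"tz":-0.03,"gripper":0},
  {"wx":0,"wy":0,"wz":0,"tx":-0.006,"ty":0,"tz":-0.035,"gripper":0},
  {"wx":0,"wy":0,"wz":0,"tx":-0.006,"ty":0,"tz":-0.04,"gripper":0},
  {"wx":0,"wy":0,"wz":0,"tx":-0.006,"ty":0,"tz":-0.04,"gripper":0},
])

```text
time: 3.75
tool_pos: [0.4767, 0.0587, 0.1003]
tool_rot: [-0.016, 1.0, -0.0, -0.0]
force: [-1.3, -0.5, 4.1]
gripper_width: 0.0007
```

```bash
cat > look.py <<'E'
from h import *
import sys
s=monitor.observe(); print(s["time"],s["tool_pos"],s["force"])
a=viewer.grab_frame("top")["image"][145:335,260:430,::-1]; b=viewer.grab_frame("scene")["image"][165:345,205:425,::-1]
a=cv2.resize(a,(403,450),interpolation=2); b=cv2.resize(b,(395,323),interpolation=2)
o=np.zeros((450,798,3),np.uint8); o[:,:403]=a; o[:323,403:]=b; cv2.imwrite(sys.argv[1],o)
E
python3 look.py pics/c2.png
```

```text
3.75 [0.4767321  0.05874404 0.10033951] [-1.29270022 -0.54498235  4.13780347]
```

View pics/c2.png

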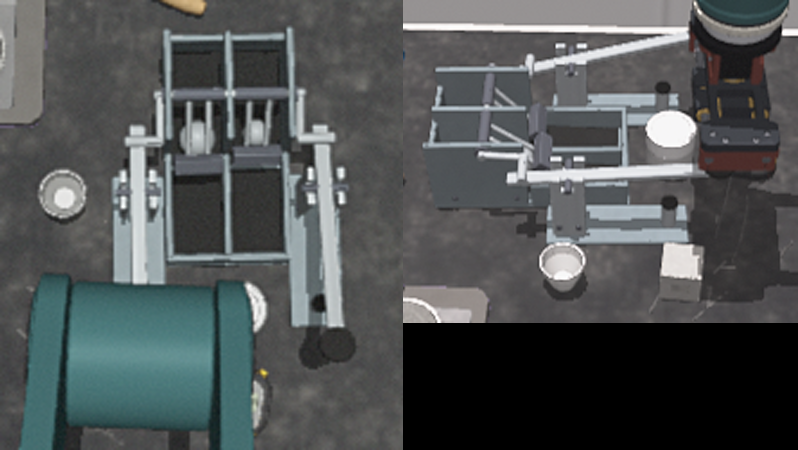

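Call:
drive_tool([
  {"wx":0,"wy":0,"wz":0,"tx":0,"ty":0,"tz":-0.004,"gripper":0},
  {"wx":0,"wy":0,"wz":0,"tx":0,"ty":0,"tz":-0.009,"gripper":0},
  {"wx":0,"wy":0,"wz":0,"tx":0,"ty":0,"tz":-0.014,"gripper":0},
  {"wx":0,"wy":0,"wz":0,"tx":0,"ty":0,"tz":-0.019,"gripper":0},
  {"wx":0,"wy":0,"wz":0,"tx":0,"ty":0,"tz":-0.024,"gripper":0},
  {"wx":0,"wy":0,"wz":0,"tx":0.001,"ty":0,"tz":-0.029,"gripper":0},
  {"wx":0,"wy":0,"wz":0,"tx":0.001,"ty":0,"tz":-0.033,"gripper":0},
  {"wx":0,"wy":0,"wz":0,"tx":0.001,"ty":0,"tz":-0.037,"gripper":0},
  {"wx":0,"wy":0,"wz":0,"tx":0.001,"ty":0,"tz":-0.039,"gripper":0},
  {"wx":0,"wy":0,"wz":0,"tx":0.001,"ty":0,"tz":-0.039,"gripper":0},
  {"wx":0,"wy":0,"wz":0,"tx":0.001,"ty":0,"tz":-0.039,"gripper":0},
  {"wx":0,"wy":0,"wz":0,"tx":0.001,"ty":0,"tz":-0.039,"gripper":0},
  {"wx":0,"wy":0,"wz":0,"tx":0.001,"ty":0,"tz":-0.039,"gripper":0},
])

```text
time: 5.15
tool_pos: [0.4793, 0.0588, 0.0618]
tool_rot: [-0.016, 1.0, -0.0, 0.001]
force: [-2.1, 0.3, 4.4]
gripper_width: 0.0008
```

```bash
python3 look.py pics/c3.png
```

```text
5.15 [0.47927881 0.05875785 0.06182958] [-2.07711446  0.28219724  4.36025799]
```

View pics/c3.png

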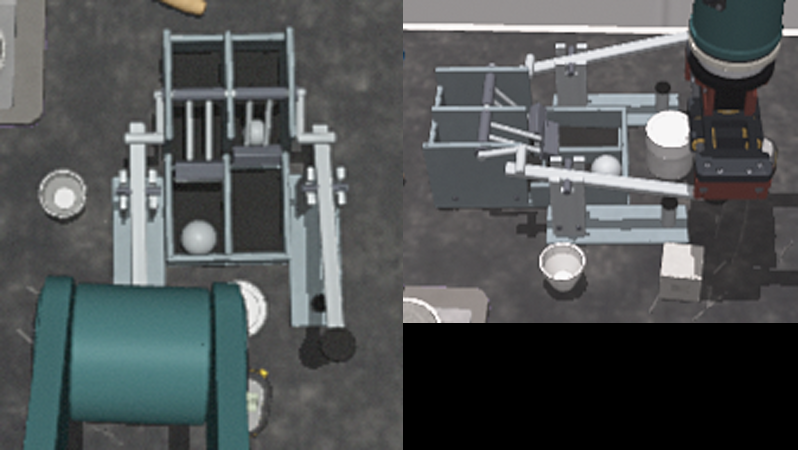

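The large ball is in the left lane, at the front, at (198,237) in the picture; the small ball is still behind its flap at (256,130). I'll ease the lever up now.

Call:
drive_tool([
  {"wx":0,"wy":0,"wz":0,"tx":0,"ty":0,"tz":0.002,"gripper":0},
  {"wx":0,"wy":0,"wz":0,"tx":-0.001,"ty":0,"tz":0.006,"gripper":0},
  {"wx":0,"wy":0,"wz":0,"tx":-0.001,"ty":0,"tz":0.01,"gripper":0},
  {"wx":0,"wy":0,"wz":0,"tx":-0.002,"ty":0,"tz":0.014,"gripper":0},
  {"wx":0,"wy":0,"wz":0,"tx":-0.002,"ty":0,"tz":0.018,"gripper":0},
  {"wx":0,"wy":0,"wz":0,"tx":-0.002,"ty":0,"tz":0.022,"gripper":0},
  {"wx":0,"wy":0,"wz":0,"tx":-0.002,"ty":0,"tz":0.026,"gripper":0},
  {"wx":0,"wy":0,"wz":0,"tx":-0.002,"ty":0,"tz":0.03,"gripper":0},
  {"wx":0,"wy":0,"wz":0,"tx":-0.002,"ty":0,"tz":0.034,"gripper":0},
  {"wx":0,"wy":0,"wz":0,"tx":-0.001,"ty":0,"tz":0.038,"gripper":0},
  {"wx":0,"wy":0,"wz":0,"tx":-0.001,"ty":0,"tz":0.042,"gripper":0},
  {"wx":0,"wy":0,"wz":0,"tx":0,"ty":0,"tz":0.045,"gripper":0},
  {"wx":0,"wy":0,"wz":0,"tx":0.001,"ty":0,"tz":0.048,"gripper":0},
  {"wx":0,"wy":0,"wz":0,"tx":0.001,"ty":0,"tz":0.051,"gripper":0},
  {"wx":0,"wy":0,"wz":0,"tx":0.002,"ty":0,"tz":0.054,"gripper":0},
  {"wx":0,"wy":0,"wz":0,"tx":0.002,"ty":0,"tz":0.056,"gripper":0},
])

```text
time: 6.85
tool_pos: [0.4813, 0.0588, 0.118]
tool_rot: [-0.016, 1.0, -0.0, 0.001]
force: [2.1, 0.0, 2.4]
gripper_width: 0.0004
```

Call:
drive_tool([
  {"wx":0,"wy":0,"wz":0,"tx":0,"ty":0,"tz":0.002,"gripper":0},
  {"wx":0,"wy":0,"wz":0,"tx":0.0005,"ty":0,"tz":0.004,"gripper":0},
  {"wx":0,"wy":0,"wz":0,"tx":0.001,"ty":0,"tz":0.0055,"gripper":0},
  {"wx":0,"wy":0,"wz":0,"tx":0.001,"ty":0,"tz":0.007,"gripper":0},
  {"wx":0,"wy":0,"wz":0,"tx":0.001,"ty":0,"tz":0.0085,"gripper":0},
  {"wx":0,"wy":0,"wz":0,"tx":0.001,"ty":0,"tz":0.01,"gripper":0},
  {"wx":0,"wy":0,"wz":0,"tx":0.001,"ty":0,"tz":0.0115,"gripper":0},
  {"wx":0,"wy":0,"wz":0,"tx":0.001,"ty":0,"tz":0.013,"gripper":0},
  {"wx":0,"wy":0,"wz":0,"tx":0.001,"ty":0,"tz":0.0145,"gripper":0},
  {"wx":0,"wy":0,"wz":0,"tx":0.001,"ty":0,"tz":0.016,"gripper":0},
  {"wx":0,"wy":0,"wz":0,"tx":0.001,"ty":0,"tz":0.0175,"gripper":0},
  {"wx":0,"wy":0,"wz":0,"tx":0.001,"ty":0,"tz":0.019,"gripper":0},
  {"wx":0,"wy":0,"wz":0,"tx":0.001,"ty":0,"tz":0.021,"gripper":0},
  {"wx":0,"wy":0,"wz":0,"tx":0.001,"ty":0,"tz":0.024,"gripper":0},
])

```text
time: 8.25
tool_pos: [0.4818, 0.0588, 0.1419]
tool_rot: [-0.016, 1.0, -0.0, 0.001]
force: [0.5, 0.1, 0.9]
gripper_width: 0.0004
```

```bash
python3 look.py pics/c4.png
```

```text
8.25 [0.48179137 0.05876611 0.14191798] [0.45845704 0.09884884 0.86565952]
```

View pics/c4.png

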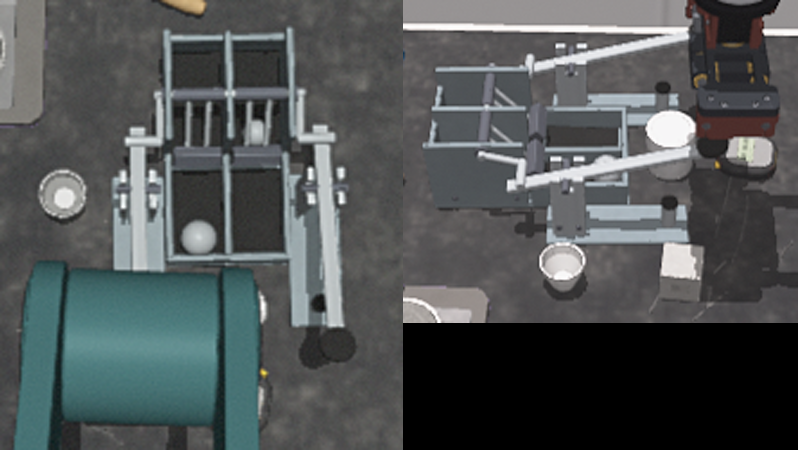

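The flap is shut and the lever is back at rest. I'll retreat upward and to the left, then check the whole scene.

Call:
drive_tool([
  {"wx":0,"wy":0,"wz":0,"tx":0,"ty":0,"tz":0.015,"gripper":0},
  {"wx":0,"wy":0,"wz":0,"tx":0,"ty":0,"tz":0.045,"gripper":0},
  {"wx":0,"wy":0,"wz":0,"tx":0,"ty":0,"tz":0.08,"gripper":0},
  {"wx":0,"wy":0,"wz":0,"tx":0,"ty":0,"tz":0.12,"gripper":0},
  {"wx":0,"wy":0,"wz":0,"tx":-0.02,"ty":0.04,"tz":0.14,"gripper":0},
  {"wx":0,"wy":0,"wz":0,"tx":-0.04,"ty":0.08,"tz":0.14,"gripper":0},
  {"wx":0,"wy":0,"wz":0,"tx":-0.06,"ty":0.12,"tz":0.14,"gripper":0},
  {"wx":0,"wy":0,"wz":0,"tx":-0.08,"ty":0.16,"tz":0.14,"gripper":0},
  {"wx":0,"wy":0,"wz":0,"tx":-0.09,"ty":0.2,"tz":0.14,"gripper":0},
  {"wx":0,"wy":0,"wz":0,"tx":-0.1,"ty":0.24,"tz":0.14,"gripper":0},
  {"wx":0,"wy":0,"wz":0,"tx":-0.11,"ty":0.28,"tz":0.14,"gripper":0},
  {"wx":0,"wy":0,"wz":0,"tx":-0.11,"ty":0.28,"tz":0.14,"gripper":0},
  {"wx":0,"wy":0,"wz":0,"tx":-0.11,"ty":0.28,"tz":0.14,"gripper":0},
])

```text
time: 9.65
tool_pos: [0.3719, 0.3391, 0.2821]
tool_rot: [-0.017, 1.0, -0.001, 0.001]
force: [-0.5, 0.1, -0.7]
gripper_width: 0.0006
```

```bash
python3 look.py pics/c5.png; python3 - <<'E'
from h import *
for n in("top","scene"):
    a=cv2.imread(f"pics/{n}0.png"); b=viewer.grab_frame(n)["image"][:,:,::-1]
    d=cv2.absdiff(a,b).max(2); w=d[170:330,265:425] if n=="top" else d[165:345,205:425]
    ys,xs=np.where(w>40); print(n,len(xs)); 
    num,l,st,c=cv2.connectedComponentsWithStats((w>40).astype(np.uint8)); print([tuple(s) for s in st[1:] if s[4]>4])
E
```

```text
9.65 [0.37191425 0.33906745 0.28208693] [-0.52628482  0.1083558  -0.72041655]
top 306
[(np.int32(75), np.int32(19), np.int32(7), np.int32(14), np.int32(80)), (np.int32(71), np.int32(21), np.int32(2), np.int32(9), np.int32(16)), (np.int32(84), np.int32(23), np.int32(2), np.int32(6), np.int32(9)), (np.int32(50), np.int32(29), np.int32(6), np.int32(1), np.int32(6)), (np.int32(43), np.int32(56), np.int32(6), np.int32(2), np.int32(8)), (np.int32(57), np.int32(57), np.int32(6), np.int32(1), np.int32(6)), (np.int32(72), np.int32(68), np.int32(14), np.int32(14), np.int32(166)), (np.int32(51), np.int32(114), np.int32(7), np.int32(1), np.int32(7))]
scene 183
[(np.int32(180), np.int32(77), np.int32(3), np.int32(9), np.int32(16)), (np.int32(161), np.int32(80), np.int32(4), np.int32(4), np.int32(10)), (np.int32(104), np.int32(86), np.int32(18), np.int32(6), np.int32(54)), (np.int32(107), np.int32(97), np.int32(15), np.int32(4), np.int32(47)), (np.int32(58), np.int32(100), np.int32(1), np.int32(6), np.int32(6)), (np.int32(95), np.int32(131), np.int32(2), np.int32(4), np.int32(5))]
```

View pics/c5.png

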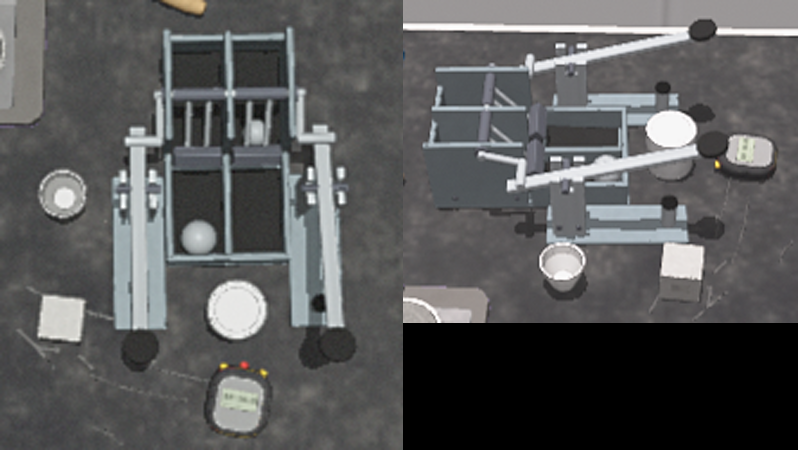

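```bash
python3 -c "
from bench import manip,monitor
print(max(abs(monitor.observe()['qd']))); print(manip.sign_off())"
```

```text
0.0026019967982695634
the job is handed in; nothing more can be done
None
```

I released the large ball and handed the job in at about 9.8 s on the robot's clock. The ball was in the left bay. I pressed the left lever's pad down about 70 mm with the closed fingertips until the ball rolled to the front of its catch lane. Then I eased the lever back up, at about 40 mm/s slowing to about 15 mm/s as the flap shut, and moved the arm clear.

**Last checks, from the pictures before hand-in:**
- The large ball is in the left lane and the left flap is shut.
- The small ball is still behind the right flap.
- Both levers rest in their forks. The left one differs from the start by about one pixel (1–2 mm) at most.
- The tin, cube, stopwatch and crucible are where they were. The spanner was outside the area I compared, but the arm stayed high above it.
- The highest force I read was about 5 N, at the end of a move; I did not log it in between. After the retreat the readings were near zero.

No check failed. One move call was refused because its rows left out some of the fields. The arm did not move, and I sent it again in full.

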